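# Register a bored block in the corner of a setting fixture with its arbor

### The job

Take the tall-handled arbor out of the rack, slide its shank fully home into the bore of the aluminium block on the fixture plate, and with it push the block along the plate into the corner until its long side lies flush against the long fence and its short side against the short fence. Keep gripping the arbor and keep the block pressed firmly against both fences: the program finishes while still holding it there, so that it can be clamped. Leave the other things in the rack and on the table where they are.

Things in the scene. Friction and masses are not known exactly. Their poses are not given: they have to be found in the camera images.
- arbor_handle (a point): the arbor to use, upright in one of the rack's three slots (which varies), the only one with a tall handle: aluminium handle 32 mm in diameter, 56 mm tall, on a steel shank 22 mm in diameter, 34 mm long with a chamfered foot. The handle's flat underside is the shoulder that stops it. This point: on the axis, half-way up the handle, 28 mm above the shoulder. z up. About 0.25 kg
- arbor_shoulder (a point): point on the arbor's axis at the shoulder, where handle meets shank
- arbor: the whole arbor; origin at the centre of the shank's foot, z up along its axis
- block: aluminium block lying flat and loose on the fixture plate, oiled and easy to slide (friction about 0.25), 70 (x) by 90 (y) by 40 mm tall, about 0.6 kg, with a vertical through-bore 23.5 mm in diameter at its centre. Origin at the centre of the underside. Its axes start within 0.35 rad of the fixture's; it can turn about the arbor and squares itself against a fence
- bore_top (a point): centre of the bore's mouth, in the block's top face, 40 mm above its underside
- fixture: fixed steel base plate 230 mm along its x, 250 mm along its y, 12 mm thick, with two fences on it; its position and yaw on the table vary. Origin at the centre of its underside; x points away from the robot, towards the long fence, y towards the short fence (left)
- corner (a point): the inner corner where the two fences' inner faces meet, at the plate's upper surface; axes as the fixture's. With the block home, its bore's axis lies 35 mm from here along -x and 45 mm along -y
- long_fence: the long fence: fixed steel bar along the plate's far (+x) edge, 250 mm long, 20 mm thick, 36 mm high above the plate; its inner face looks to the fixture's -x. Origin at the centre of its underside
- short_fence: the short fence: fixed steel bar along the plate's left (+y) edge, 210 mm long, 20 mm thick, 36 mm high above the plate; its inner face looks to the fixture's -y. Origin at the centre of its underside
- rack: fixed red arbor rack, 230 mm along x, 70 mm wide, its top 60 mm above the table; three slots (holes) 75 mm apart along its x, the middle one at its centre. Origin at the centre of its underside
- plug_a: short plug in another slot of the rack (leave alone): head 32 mm in diameter standing 18 mm above the rack. Origin at its foot, 34 mm below the rack's top
- plug_b: short plug like the other one, in the remaining slot (leave alone)
- jack_a: dark steel screw jack, 110 mm tall, foot 56 mm in diameter, left on the table (leave alone). Origin under its centre
- jack_b: dark steel screw jack like the other one, on the table ahead, right of the fixture (leave alone)
- offcut: aluminium offcut without a bore, 50 x 80 x 50 mm, on the table ahead at the left (leave alone)
- tin: open steel tin, 84 mm in diameter, 90 mm tall, on the table at the left (leave alone)
- collar: steel ring 68 mm in diameter, 30 mm tall, on the table beyond the rack, at the right (leave alone)
- spanner: spanner 190 mm long lying on the table at the left (leave alone)
Not all that is in view belongs to the job. What is shaped like the arbor but orange or purple is not meant. What is shaped like the block but pink is not meant.

How it is judged:
On the way:
1. the arbor's shank is fully home in the block's bore (horizontal distance between arbor_shoulder and bore_top below 0.004 m and z of arbor_shoulder in the frame of block below 0.043 m and angle between arbor's own z axis and vertical below 0.12 rad), for 0.2 s.
At the end, for the whole second after the job is handed in: Arbor gripped (over 2 N) and home in the bore (shoulder within 4 mm of the block's top, 5 mm of centre, 0.12 rad); block flat on the plate (0.04 rad, 3 mm), square to the fixture (0.03 rad), within 3 mm of both fences and pressing each with over 2 N, still (10 mm/s) (horizontal distance between arbor_shoulder and bore_top below 0.005 m and z of arbor_shoulder in the frame of block below 0.044 m and angle between arbor's own z axis and vertical below 0.12 rad and contact force between block and long_fence above 2 N and contact force between block and short_fence above 2 N and angle between the x axis of block and the x axis of fixture, either way round below 0.03 rad and angle between block's own z axis and vertical below 0.04 rad and z of block in the frame of fixture below 0.015 m and x of bore_top in the frame of corner above -0.038 m and y of bore_top in the frame of corner above -0.048 m and contact force between the fingers and arbor above 2 N and linear speed of block below 0.01 m/s); the arm keeps its last pose, push and grip.
It fails at once if a short plug in the rack is moved more than 30 mm (distance of any of plug_a, plug_b from where it was at the start of the episode above 0.03 m).
It fails at once if a thing left on the table is moved more than 30 mm (distance of any of jack_a, jack_b, offcut, tin, collar, spanner from where it was at the start of the episode above 0.03 m).
It also fails if it takes over 54 s, if anything falls off the work surface, if the arm or the gripper's body presses on something with over 40 N, if the wrist force passes 120 N, or if a joint passes its speed limit or range.

### The arm

A 6-joint arm with a two-finger parallel gripper is mounted at the origin on the work surface. World frame = base frame: x ahead of the robot, y to its left, z up, the work surface at z = 0. Lengths are in m, angles in rad, forces in N, time in s.
With the tool pointing down it reaches from about 0.3 to 0.75 m from the base axis. Payload 8.5 kg.
Tool frame: the origin (TCP) lies at the very end of the fingers, on their centre line; the grasp point (between the pads) lies r.grip_point_offset behind it (r.grip_point_offset is the distance from the TCP to the grasp point, in m); y points along the fingers, x is the direction in which the jaws open and shut, and the axes are right-handed (so a half turn about y gives the same grasp; the last joint's range is limited). The gripper opens to 85 mm and grips with 20 to 120 N. Pads are 22 mm wide; open, the fingers measure 114 mm over their backs; the gripper's body (76 mm by 85 mm) begins 54 mm behind the grasp point. The pads swing forward as they close: fully open they stand 13 mm farther back than shut.
Start: joints at [0.914, 0.381, 1.297, -0, 1.464, -0.215], TCP at [0.235, 0.497, 0.231] pointing down, gripper open.
Joint ranges: [-3.11, 3.11], [-0.89, 2.33], [0.22, 2.48], [-1.42, 4.56], [0.17, 2.85], [-2.88, 2.88]. Speed limits (rad/s): [2.39, 2.39, 3.14, 3.14, 3.14, 3.14].

### API

Orientations are given as [roll, pitch, yaw] about the fixed x, y, z axes, in that order (R = Rz(yaw) Ry(pitch) Rx(roll)).
In Python, from station import r gives the robot as it stands. The module is installed in compiled form; this text tells all that it offers. Calls block until the motion is done:
- r.reach(position, orientation): joint-space move of the TCP to a pose.
- r.move_linear(position, orientation=None, feed=0.15): straight line of the TCP; orientation=None keeps the orientation; feed is the mean speed in m/s.
- r.movej(angles): joint-space move.
- r.command_gripper(opening): finger opening in m; the grip force is fixed at half the most; returns when the fingers have stopped.
- r.sleep(seconds).
- r.ik(position, orientation): joint angles nearest the present ones, or None.
- r.observe(): the state.
- r.camera(name): name is "scene" or "side" or "wrist"; returns the picture (420x560x3 uint8, blue, green, red); there is no depth.
- r.camera_info(name): a dict with "K" (3x3 intrinsics, pixels), "k1" (the pictures are not rectified: a ray, as slopes to the right and down, at radius r is drawn at 1 + k1 r^2 times it, then the intrinsics apply), "rvec" (rotation vector, rad) and "tvec" (3), from world to camera coordinates, as OpenCV has them. Camera axes: x right, y down, z forward; pixel columns grow to the right and rows downward; lengths in m; the calibration is good to about 2 mm. A picture is of the moment at which its call begins: read the wrist's pose just before it. camera_info takes no time and is no camera call; for the wrist camera it gives the pose at the moment of the call.
A pose or a line that the arm cannot do raises r.Unreachable and nothing moves.
- r.finish_job(): hands the job in, once; it reports no verdict.
The state is a dict: "t": time; "joints": joint angles; "qd": joint speeds; "tau": joint torques, N m; "tcp_pos": TCP position; "ee_rot": TCP orientation; "wrist_force": force on the tool from outside, world axes, zero at the start; "moment": the same for the moment, N m; "grip_width": finger opening in m.
Only numpy, scipy, OpenCV 4.12 (cv2) and the standard library are available. Lean on these libraries where they do the work, as an engineer would, in place of code of your own. Each camera call takes 0.05 s, during which the arm holds its last target. There are 200 camera calls.

## Working session

There is one attempt and no reset: what is moved stays moved. The work goes in short steps, each a Python script; the robot and the scene stay as the last script left them, time stands still between calls to the robot, and variables do not carry over. Pictures are saved under pics/ and viewed, about 8 in all and at most 12, crops included, and the job is handed in when it is done.

```bash
mkdir -p pics; cat > h.py <<'E'
import numpy as np, cv2
from station import r
def snap(cam,name):
    ci=r.camera_info(cam); im=r.camera(cam); cv2.imwrite(f'pics/{name}.png',im); np.save(f'pics/{name}.npy',ci,allow_pickle=True); return im,ci
def load(name): return cv2.imread(f'pics/{name}.png'), np.load(f'pics/{name}.npy',allow_pickle=True).item()
def ray(ci,u,v):
    K=np.array(ci['K']);k=ci['k1']
    d=np.array([(u-K[0,2])/K[0,0],(v-K[1,2])/K[1,1]]);p=d.copy()
    for _ in range(30): p=d/(1+k*(p@p))
    R=cv2.Rodrigues(np.array(ci['rvec'],float))[0]; t=np.array(ci['tvec'],float).ravel()
    return -R.T@t, R.T@np.array([p[0],p[1],1])
def onz(ci,u,v,z):
    c,d=ray(ci,u,v); return c+d*(z-c[2])/d[2]
def proj(ci,P):
    R=cv2.Rodrigues(np.array(ci['rvec'],float))[0]; q=R@np.array(P,float)+np.array(ci['tvec']).ravel()
    p=q[:2]/q[2]; p=p*(1+ci['k1']*(p@p)); K=np.array(ci['K']); return np.array([K[0,0]*p[0]+K[0,2],K[1,1]*p[1]+K[1,2]])
E
python3 - <<'E'
from h import *
a,ci=snap('scene','s0'); b,cj=snap('side','d0'); c,ck=snap('wrist','w0')
for x in (ci,cj,ck): print(x, ray(x,280,210))
o=r.observe(); print(o['tcp_pos'],o['ee_rot'],o['grip_width'],o['t'],r.grip_point_offset)
E
```

```text
{'K': array([[449.68588106,   0.        , 275.18548808],
       [  0.        , 449.68588106, 210.95329679],
       [  0.        ,   0.        ,   1.        ]]), 'k1': -0.1452585177592747, 'rvec': array([ 2.24487946,  1.44518178, -0.37665168]), 'tvec': array([-0.27240514, -0.40144601,  1.68109805])} (array([ 1.19017885, -0.25864699,  1.25619669]), array([-0.44936071,  0.22667322, -0.86418362]))
{'K': array([[383.59798612,   0.        , 279.93425304],
       [  0.        , 383.59798612, 214.00177907],
       [  0.        ,   0.        ,   1.        ]]), 'k1': -0.07397068697431422, 'rvec': array([ 2.03052438, -0.89916676,  0.45371611]), 'tvec': array([-0.35851326,  0.34376792,  0.854852  ])} (array([-0.12184205, -0.60900309,  0.76925278]), array([ 0.60336568,  0.56116701, -0.56670125]))
{'K': array([[301.62779344,   0.        , 280.76974654],
       [  0.        , 301.62779344, 209.58439067],
       [  0.        ,   0.        ,   1.        ]]), 'k1': -0.004842297985270825, 'rvec': array([-2.41697931, -1.53121698, -0.24545542]), 'tvec': array([-0.54854422, -0.04134074,  0.37996472])} (array([0.16219799, 0.53043623, 0.37324554]), array([ 0.28353548, -0.13777319, -0.9490177 ]))
[0.23503733 0.49702581 0.23086477] [-1.57055540e+00  1.05933185e-03  1.12899642e+00] 0.08538034160222298 0.15 0.0187
```

View pics/s0.png

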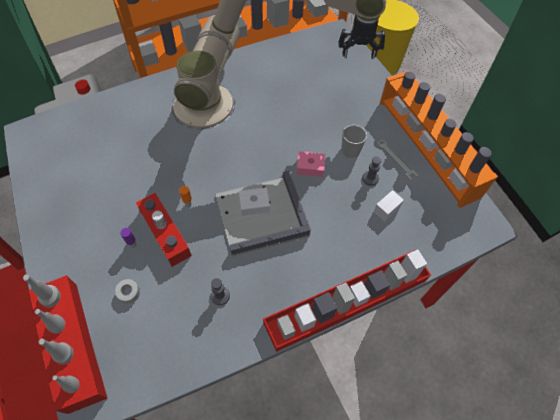

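View pics/d0.png

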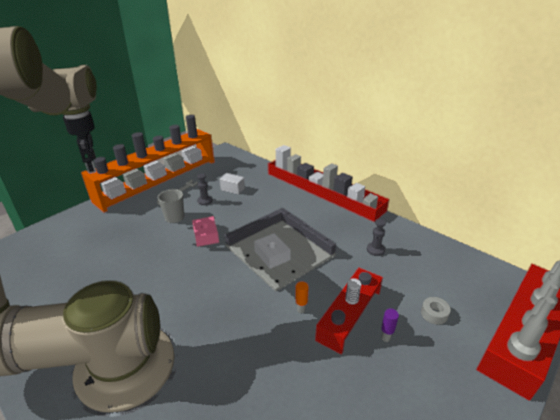

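The scene view shows the red rack at about (163,230). Candidates for the arbor:
- The light, tall handle in the middle slot: scene (158,218), side (353,290).
- The short dark plugs: scene (149,204) and (171,241).
- The orange decoy at (184,193) and the purple decoy at (127,237).
- The cones on the red stand at the far left.

I choose the middle one. The block is the grey one on the plate at scene (254,200), not the pink one at (311,163). I'll check this in one close crop.

```bash
python3 - <<'E'
from h import *
a,ci=load('s0'); b,cj=load('d0')
A=cv2.resize(a[180:270,120:220],None,fx=4,fy=4,interpolation=cv2.INTER_CUBIC)   #400x360
A2=cv2.resize(a[165:265,210:320],None,fx=3.6,fy=3.6,interpolation=cv2.INTER_CUBIC)
B=cv2.resize(b[260:350,310:410],None,fx=4,fy=4)
C=np.zeros((720,800,3),np.uint8); C=np.zeros((600,800,3),np.uint8)
A=cv2.resize(A,(333,300)); B=cv2.resize(B,(333,300)); 
C[:300,:333]=A; C[300:,:333]=B; C[:400,350:350+396+0]=cv2.resize(A2,(396,360))[:,:396] if False else cv2.resize(A2,(396,400))
cv2.imwrite('pics/crop1.png',C)
for (u,v) in [(158,213)]: print(onz(ci,u,v,.116))
print(onz(cj,354,281,.116))
print('block',onz(ci,254,200,.052), onz(cj,271,248,.052))
E
```

```text
[ 0.45888496 -0.29112351  0.116     ]
[ 0.47136954 -0.29441329  0.116     ]
block [ 0.49752024 -0.00188155  0.052     ] [ 0.48175058 -0.01027379  0.052     ]
```

View pics/crop1.png

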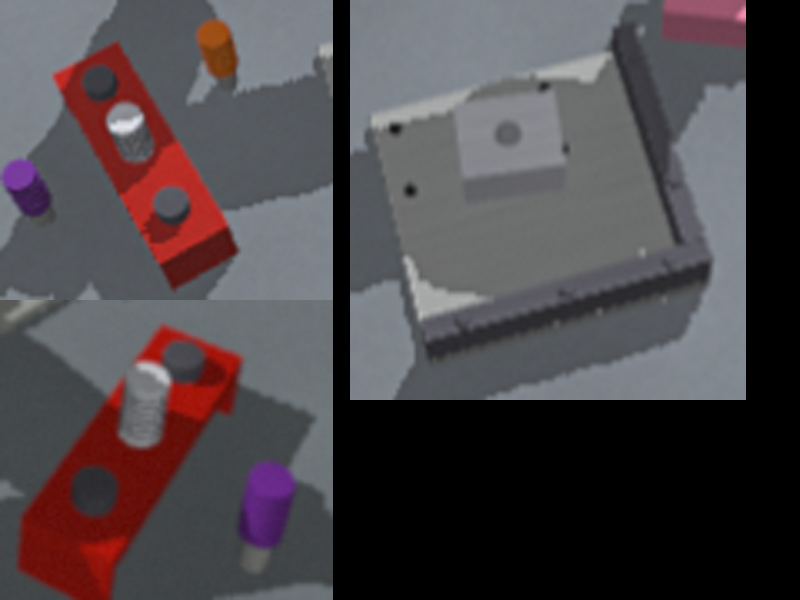

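The close crop confirms the choice: the knurled aluminium tall handle is in the middle slot with its top at scene ≈(157.8,216), and there are two short dark plugs beside it. The grey block has its bore at scene ≈(254,201). Next I'll look at both from near with the wrist camera.

```bash
python3 - <<'E'
from h import *
a,ci=load('s0'); b,cj=load('d0')
f=lambda x,y:(120+x/3.333,180+y/3.333)
print('arbor top',onz(ci,*f(126,118),.116), onz(cj,310+148/3.333,260+78/3.333,.116))
p1=onz(ci,*f(100,80),.078);p2=onz(ci,*f(171,203),.078);print('plugs',p1,p2,np.arctan2(*(p1-p2)[[1,0]]))
r.reach([.44,-.01,.25],[-np.pi/2,0,np.pi/2]); print(r.observe()['t']); snap('wrist','wb')
r.reach([.41,-.293,.25],[-np.pi/2,0,np.pi/2]); print(r.observe()['t'],r.observe()['joints']); snap('wrist','wa')
A=cv2.imread('pics/wb.png');B=cv2.imread('pics/wa.png')
cv2.imwrite('pics/wab.png',cv2.resize(np.hstack([A,B]),(800,300),interpolation=cv2.INTER_AREA))
E
```

```text
arbor top [ 0.46647286 -0.29407115  0.116     ] [ 0.46535056 -0.2995708   0.116     ]
plugs [ 0.39341291 -0.30562714  0.078     ] [ 0.54156406 -0.28421733  0.078     ] -2.9980729098592356
2.125
3.275 [-8.54018528e-01  2.85301210e-01  1.38673941e+00  3.29915236e-04
  1.46970717e+00 -2.42589963e+00]
```

View pics/wab.png

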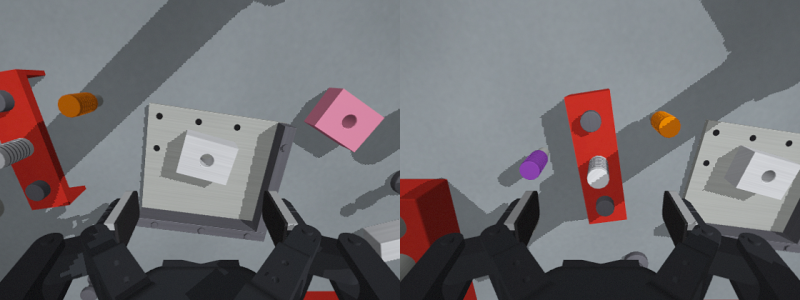

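The left half (wrist over the fixture) shows the block with its bore at full-res ≈(290,224) and the fence corner near the bottom right at ≈(380,310). The right half (over the rack) shows the bright handle top at ≈(277,249), with plugs at (267,169) and (287,288). I'll enlarge this for precise picks.

```bash
python3 - <<'E'
from h import *
A,_=load('wb');B,_=load('wa')
a=cv2.resize(A[140:350,185:425],(480*1,420),interpolation=cv2.INTER_CUBIC)
b=cv2.resize(B[150:310,225:332],(321,480),interpolation=cv2.INTER_CUBIC)
C=np.zeros((480,801,3),np.uint8);C[:420,:480]=a;C[:,480:]=b
cv2.imwrite('pics/crop2.png',C[:,:800])
g=cv2.cvtColor(A,cv2.COLOR_BGR2GRAY)
for t in (185,200,215):
  m=cv2.inRange(g,t,255); n,l,s,c=cv2.connectedComponentsWithStats(m)
  for i in range(1,n):
    if s[i,4]>300: print(t,s[i],c[i],cv2.minAreaRect(np.argwhere(l==i)[:,::-1].astype(np.float32)))
hs=cv2.cvtColor(B,cv2.COLOR_BGR2HSV); m=((hs[...,1]<60)&(hs[...,2]>150)).astype(np.uint8);m[:200]=0;m[:,:250]=0;m[:,310:]=0
n,l,s,c=cv2.connectedComponentsWithStats(m)
print([(s[i],c[i]) for i in range(1,n) if s[i,4]>40])
E
```

```text
185 [ 247  189   87   70 3711] [288.99029911 223.56615468] ((289.876953125, 224.2846221923828), (75.69010925292969, 54.640716552734375), 15.255118370056152)
185 [534 335  26  31 661] [546.93343419 350.24659607] ((547.1829223632812, 350.1463317871094), (27.939178466796875, 26.83486557006836), 83.6598129272461)
200 [ 254  189   79   35 1195] [287.10292887 207.58577406] ((293.1764831542969, 211.7941131591797), (74.45843505859375, 29.10427474975586), 14.03624439239502)
200 [251 215  77  32 795] [298.50314465 231.22767296] ((288.9828796386719, 225.95773315429688), (73.02362060546875, 23.751373291015625), 14.796761512756348)
200 [248 233  71  26 585] [287.11111111 246.32649573] ((282.88238525390625, 244.47059631347656), (71.30547332763672, 11.156637191772461), 14.03624439239502)
[(array([262, 218,  30,  46, 874], dtype=int32), array([277.54919908, 244.34897025])), (array([ 250,  306,   60,   63, 2798], dtype=int32), array([276.95318084, 339.24874911])), (array([298, 315,  12,   8,  42], dtype=int32), array([302.95238095, 318.33333333]))]
```

View pics/crop2.png

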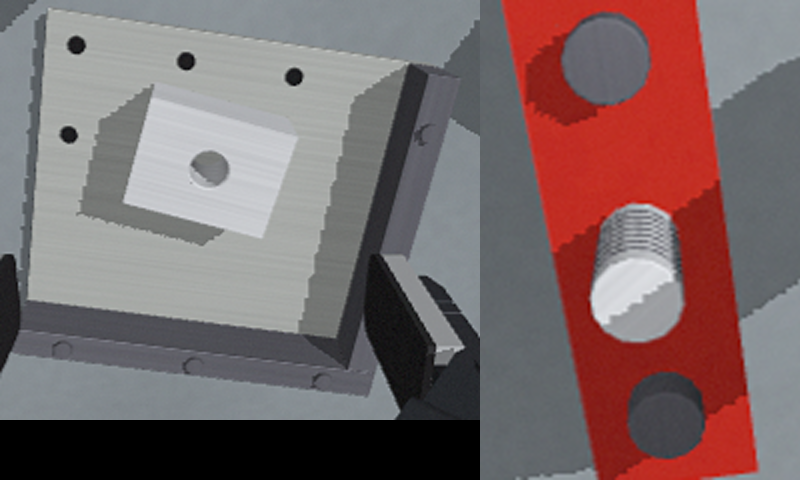

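```bash
python3 - <<'E'
from h import *
_,ci=load('wb');_,cj=load('wa')
L=lambda x,y,z:onz(ci,185+x/2,140+y/2,z)
Q=lambda x,y,z:onz(cj,225+(x-480)/3,150+y/3,z)
print('bore',L(209,169,.052))
P=[L(x,y,.052) for x,y in [(153,95),(297,136),(264,238),(123,203)]]
print('block c',np.mean(P,0),[np.linalg.norm(P[i]-P[i-1]).round(4) for i in range(4)])
e=P[1]-P[0];print('block y ang',np.arctan2(e[1],e[0])-np.pi/2, np.arctan2(*(P[2]-P[3])[[1,0]])-np.pi/2)
c=L(337,337,.012);l=L(28,300,.012);s=L(410,65,.012)
print('corner',c,'top',L(350,370,.048),'lens',np.linalg.norm(c-l),np.linalg.norm(c-s),'yaw',np.arctan2(*(c-l)[[1,0]])-np.pi/2,np.arctan2(*(c-s)[[1,0]]))
print('handle',Q(637,300,.116)); p,q=Q(606,58,.078),Q(666,412,.078);print('plugs',p,q,(p+q)/2,np.linalg.norm(p-q),np.arctan2(*(q-p)[[1,0]]))
_,cs=load('s0');print('scene: bore',onz(cs,210+(508-350)/3.6,165+133/4.0,.052),'corner',onz(cs,210+(686-350)/3.6,165+243/4,.012))
E
```

```text
bore [4.91099077e-01 6.13567753e-05 5.20000000e-02]
block c [4.91581149e-01 4.00299791e-04 5.20000000e-02] [np.float64(0.0713), np.float64(0.0886), np.float64(0.0696), np.float64(0.091)]
block y ang -0.2856974616684693 -0.2665230726453067
corner [0.64076596 0.0981894  0.012     ] top [0.64107205 0.09893519 0.048     ] lens 0.22999819021558865 0.20772792826438335 yaw -0.1386980377926772 -0.14916725859506536
handle [ 0.46431109 -0.2964042   0.116     ]
plugs [ 0.38927831 -0.30748306  0.078     ] [ 0.53226076 -0.28532706  0.078     ] [ 0.46076953 -0.29640506  0.078     ] 0.14468886375329937 0.15373341371018287
scene: bore [4.91445328e-01 3.45982512e-04 5.20000000e-02] corner [0.62530398 0.11043444 0.012     ]
```

The numbers agree with the given sizes: block 70×90, fence runs 230/208, plugs 145 apart. Grasp with the jaws across the rack.

```bash
python3 - <<'E'
from h import *
O=[-np.pi/2,0,.154+np.pi/2]
r.command_gripper(.06)
r.reach([.4645,-.2965,.16],O)
r.move_linear([.4645,-.2965,.069],O,feed=.1)
o=r.observe();print(o['t'],o['tcp_pos'],o['wrist_force'],o['grip_width'])
r.command_gripper(.02)
o=r.observe();print(o['t'],o['tcp_pos'],o['wrist_force'],o['moment'],o['grip_width'])
r.move_linear([.4645,-.2965,.15],O,feed=.1)
o=r.observe();print(o['t'],o['tcp_pos'],o['wrist_force'],o['moment'],o['grip_width'])
b=np.array([.4913,.0002])
r.reach([b[0],b[1],.13],O)   # foot ~ .13-.009-.034=.087
r.sleep(.2);o=r.observe();print(o['t'],o['tcp_pos'],o['wrist_force'],o['grip_width'])
A,_=snap('wrist','wh1');S,_=snap('scene','sh1');D,_=snap('side','dh1')
f=lambda X,u,v,w,h:cv2.resize(X[v:v+h,u:u+w],(400,300),interpolation=cv2.INTER_CUBIC)
C=np.vstack([np.hstack([f(A,180,180,200,150),f(A,0,0,560,420)]),np.hstack([f(S,200,140,120,90),f(D,210,190,120,90)])])
cv2.imwrite('pics/h1.png',C)
E
```

```text
5.2583 [ 0.46474637 -0.29680633  0.06973015] [ 0.03155959 -0.63687003  0.41059868] 0.06025026109287241
5.625 [ 0.46465981 -0.29659965  0.06966059] [-1.20300119  1.26491087  6.40168793] [ 0.21175889  0.22860399 -0.0325387 ] 0.030683943880345933
6.5833 [ 0.46422875 -0.2962513   0.14927079] [ 0.25412117  0.01122199 -0.87639672] [ 0.01054436  0.0175726  -0.00704148] 0.03068496793330023
7.925 [ 0.49153791 -0.0008078   0.12997161] [ 0.53272567  0.23073098 -2.33102527] 0.031001300695269067
```

View pics/h1.png

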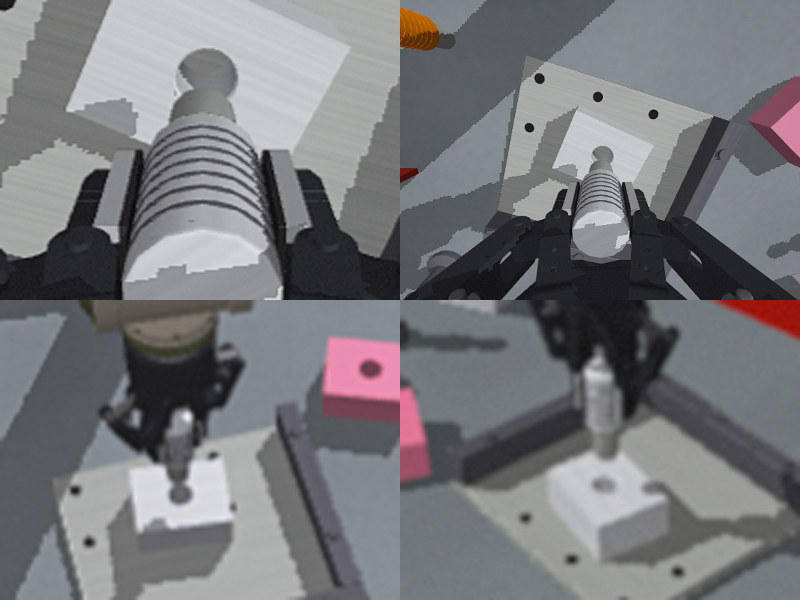

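```bash
python3 - <<'E'
from h import *
A,ci=load('wh1'); o=r.observe(); t=o['tcp_pos'];print(t,o['ee_rot'])
T=lambda p:((np.array(p)-180)*2).round(1)
print('bore meas',onz(ci,283.5,219,.052))
th=np.linspace(0,2*np.pi,60)
big=cv2.resize(A[180:330,180:380],(800,600),interpolation=cv2.INTER_CUBIC)
def circ(z,rad,col,c=t):
    p=np.array([proj(ci,[c[0]+rad*np.cos(a),c[1]+rad*np.sin(a),z]) for a in th]); cv2.polylines(big,[((p-180)*4+1.5).astype(int)],True,col,1)
    print(z,T(p.min(0)),T(p.max(0)))
zs=t[2]-.009
circ(zs+.056,.016,(0,0,255)); circ(zs,.016,(0,255,0)); circ(zs,.011,(255,255,0)); circ(zs-.034,.011,(255,0,0))
cv2.imwrite('pics/ov1.png',big)
E
```

```text
[ 4.91381144e-01 -2.84840807e-04  1.29986076e-01] [-1.57084540e+00  1.93123474e-05  1.72397566e+00]
bore meas [4.91245597e-01 1.79923774e-04 5.20000000e-02]
0.1769860764200712 [127.2 230.4] [293.5 367.2]
0.12098607642007118 [150.5 110.2] [264.5 212.4]
0.12098607642007118 [168.3 127. ] [246.7 197.2]
0.08698607642007118 [173.6  83.4] [239.4 144. ]
```

View pics/ov1.png

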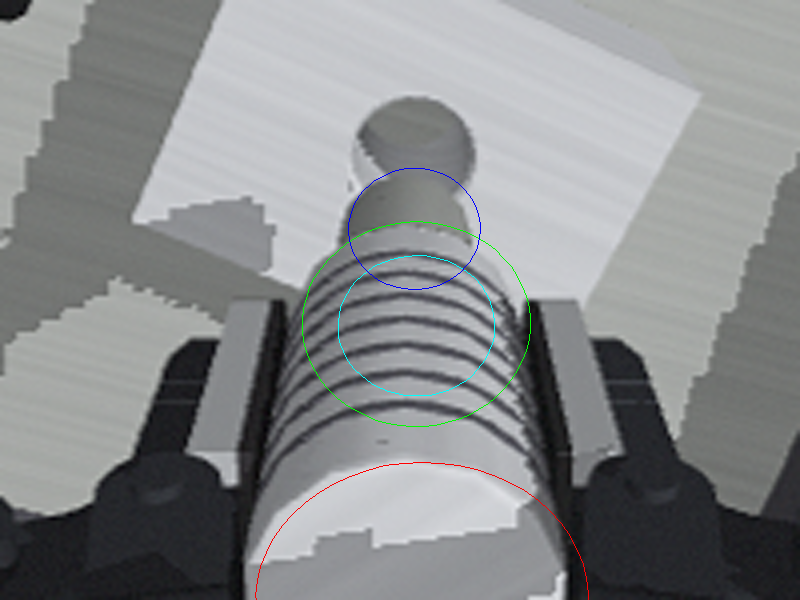

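The projected outlines fit the arbor fore and aft (v matches). Sideways, arbor, pads and shank all appear about 2 mm left of prediction. So the arbor must shift about +2.5 mm along tool x to sit over the bore. I'll correct, go down to just above the block, and look again.

```bash
python3 - <<'E'
from h import *
O=[-np.pi/2,0,.154+np.pi/2]; b=np.array([.4913,.0000])+.0025*np.array([-.153,.988])
r.move_linear([b[0],b[1],.099],O,feed=.08); r.sleep(.3)
o=r.observe();print(o['t'],o['tcp_pos'],o['wrist_force'])
A,ci=snap('wrist','wh2'); S,_=snap('scene','sh2');D,_=snap('side','dh2')
C=np.zeros((600,800,3),np.uint8)
C[:,:500]=cv2.resize(A[180:300,230:330],(500,600),interpolation=cv2.INTER_CUBIC)
f=lambda X,u,v,w,h:cv2.resize(X[v:v+h,u:u+w],(300,300),interpolation=cv2.INTER_CUBIC)
C[:300,500:]=f(S,225,165,60,60);C[300:,500:]=f(D,240,215,60,60)
cv2.imwrite('pics/h2.png',C)
t=o['tcp_pos']; 
for z in (.056,.052): print(z,(proj(ci,[t[0],t[1],z])-[230,180])*5)
E
```

```text
8.9167 [0.49105841 0.00243437 0.09932267] [ 1.07769529 -0.14927258 -2.13687814]
0.056 [262.45338005 284.86928363]
0.052 [262.28822619 273.09607645]
```

View pics/h2.png

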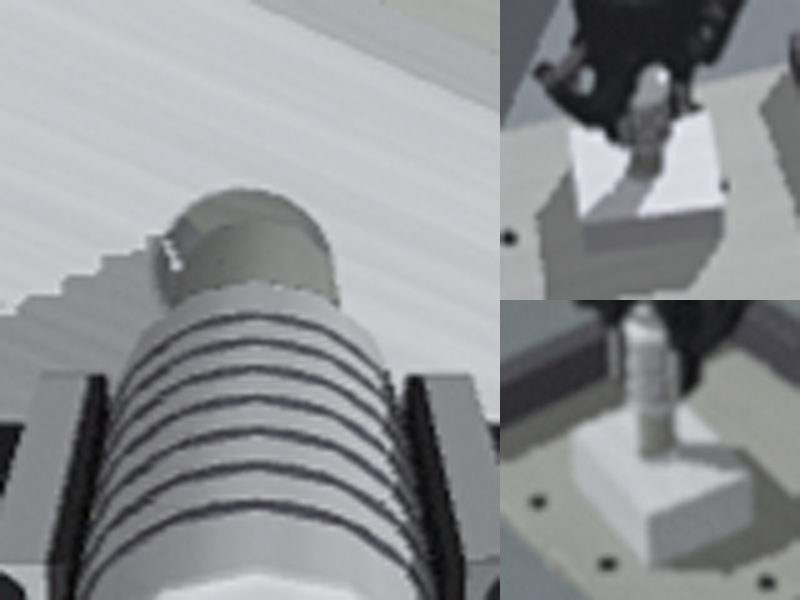

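At the 4 mm gap, the bore (centre ≈(245,268) in the crop) and the shank (≈253, axis v≈273) differ by about 1 mm sideways and 0.7 mm fore-aft. I'll correct that and insert with a force watch.

```bash
python3 - <<'E'
from h import *
O=[-np.pi/2,0,.154+np.pi/2]; b=np.array([.49055,.0013])
r.move_linear([b[0],b[1],.099],O,feed=.05)
z=.097
while z>.0605:
    r.move_linear([b[0],b[1],z],O,feed=.05)
    o=r.observe(); F=o['wrist_force'];print(round(o['t'],2),round(z,4),o['tcp_pos'].round(4),F.round(1),o['moment'].round(2))
    if F[2]>14: break
    z-=.004 if z>.066 else .0015
E
```

```text
9.57 0.097 [0.4905 0.0013 0.0968] [ 0.5 -0.2 -2.3] [ 0.02 -0.09  0.02]
9.82 0.093 [0.4905 0.0013 0.0927] [ 0.2  0.  -2.6] [-0.05 -0.03 -0.  ]
10.07 0.089 [0.4906 0.0012 0.0888] [ 0.5 -1.8 -3.1] [-0.24 -0.17  0.  ]
10.32 0.085 [0.4906 0.0013 0.0848] [ 1.7 -1.  -2.7] [-0.24 -0.22 -0.05]
10.57 0.081 [0.4905 0.0013 0.0808] [ 0.5 -1.4 -2.7] [-0.21 -0.15 -0.02]
10.82 0.077 [0.4905 0.0013 0.0768] [ 0.3 -0.8 -3.2] [-0.17 -0.18  0.06]
11.07 0.073 [0.4904 0.0013 0.0728] [ 0.5 -0.3 -3. ] [-0.11 -0.15 -0.03]
11.32 0.069 [0.4904 0.0013 0.0688] [ 1.  -0.9 -1.7] [-0.11 -0.12  0.03]
11.57 0.065 [0.4905 0.0013 0.0648] [ 0.2 -0.4 -2.7] [-0.09 -0.12 -0.  ]
11.82 0.0635 [0.4905 0.0013 0.0634] [-0.1 -0.5 -2. ] [-0.03 -0.07 -0.04]
12.07 0.062 [0.4905 0.0013 0.0619] [-0.5  0.  -2.1] [-0.04 -0.02 -0.05]
```

```bash
python3 - <<'E'
from h import *
O=[-np.pi/2,0,.154+np.pi/2]; b=np.array([.49055,.0013])
z=.0612
while z>.055:
    r.move_linear([b[0],b[1],z],O,feed=.03)
    o=r.observe(); F=o['wrist_force'];print(round(o['t'],2),round(z,4),o['tcp_pos'].round(4),F.round(1),o['moment'].round(2))
    if F[2]>6: break
    z-=.0007
r.sleep(.2);o=r.observe();print(o['tcp_pos'],o['wrist_force'])
A,_=snap('wrist','wh3');D,_=snap('side','dh3');S,_=snap('scene','sh3')
f=lambda X,u,v,w,h:cv2.resize(X[v:v+h,u:u+w],(400,300),interpolation=cv2.INTER_CUBIC)
cv2.imwrite('pics/h3.png',np.hstack([f(A,180,150,200,150),f(D,230,210,80,60)]))
E
```

```text
12.32 0.0612 [0.4906 0.0013 0.0616] [-2.3  0.1  5.2] [ 0.04  0.35 -0.01]
12.57 0.0605 [0.4906 0.0013 0.0616] [-5.3  1.  13.4] [ 0.07  0.76 -0.06]
[0.49062967 0.00129504 0.06159202] [-3.83210886  0.32107075 12.8443161 ]
```

View pics/h3.png

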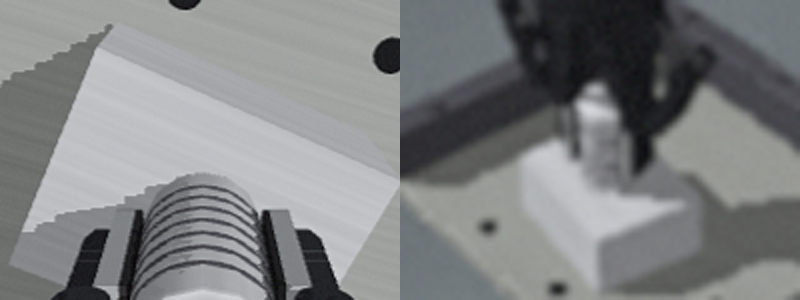

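The shank is seated: a hard stop at TCP z = 0.0616, where the shoulder height predicts it. The picture shows no shank above the block. Now I'll push towards the long fence, then the short one, under force watch.

```bash
cat > push.py <<'E'
from h import *
O=[-np.pi/2,0,.154+np.pi/2]; Z=.0612; yw=-.144
R=np.array([[np.cos(yw),-np.sin(yw)],[np.sin(yw),np.cos(yw)]])
def go(p,feed=.04):
    r.move_linear([p[0],p[1],Z],O,feed=feed)
def st(p,tag=''):
    o=r.observe(); F=R.T@o['wrist_force'][:2]; e=R.T@(o['tcp_pos'][:2]-home)
    print(tag,round(o['t'],2),'cmd',(R.T@(p-home)*1e3).round(1),'act',(e*1e3).round(1),'z',o['tcp_pos'][2].round(4),'F',F.round(1),o['wrist_force'][2].round(1),'w',o['grip_width'].round(4)); return F
home=np.array([.640,.0995])+R@np.array([-.035,-.045])
E
python3 - <<'E'
from push import *
print(home)
p=np.array([.49055,.0013]); go(p); st(p)
p=home+R@np.array([-.012,-.015]); go(p,.06); r.sleep(.2); st(p,'pre')
for i in range(14):
    p=p+R@np.array([.0015,0]); go(p,.03); r.sleep(.1); F=st(p)
    if F[0]<-10: break
E
```

```text
[0.59890463 0.05998835]Traceback (most recent call last):
  File "<stdin>", line 3, in <module>
  File "push.py", line 8, in st
    print(tag,round(o['t'],2),'cmd',(R.T@(p-home)*1e3).round(1),'act',(e*1e3).round(1),'z',o['tcp_pos'][2].round(4),'F',F.round(1),o['wrist_force'][2].round(1),'w',o['grip_width'].round(4)); return F
                                                                                                                                                                    ^^^^^^^^^^^^^^^^^^^^^
AttributeError: 'float' object has no attribute 'round'
```

```bash
sed -i "s/o\['grip_width'\].round(4)/round(o['grip_width'],4)/" push.py
python3 - <<'E'
from push import *
p=home+R@np.array([-.012,-.015]); go(p,.06); r.sleep(.2); st(p,'pre')
for i in range(14):
    p=p+R@np.array([.0015,0]); go(p,.03); r.sleep(.1); F=st(p)
    if F[0]<-10: break
E
```

```text
pre 15.27 cmd [-12. -15.] act [-12.3 -15.5] z 0.0617 F [-4.6 -3.2] 8.6 w 0.0311
 15.62 cmd [-10.5 -15. ] act [-11.  -15.2] z 0.0617 F [-4.4 -1.6] 8.4 w 0.0314
 15.97 cmd [ -9. -15.] act [ -9.6 -15.1] z 0.0617 F [-4.9 -1. ] 8.7 w 0.0306
 16.32 cmd [ -7.5 -15. ] act [ -8.1 -15. ] z 0.0617 F [-5.3 -0.8] 7.8 w 0.0311
 16.67 cmd [ -6. -15.] act [ -6.6 -14.9] z 0.0617 F [-4.4 -0.2] 7.9 w 0.0308
 17.02 cmd [ -4.5 -15. ] act [ -5.1 -14.9] z 0.0617 F [-4.2 -0.1] 7.8 w 0.0311
 17.37 cmd [ -3. -15.] act [ -4.4 -14.9] z 0.0617 F [-8.4 -0.5] 11.7 w 0.0309
 17.72 cmd [ -1.5 -15. ] act [ -3.9 -15.1] z 0.0617 F [-14.   -1.5] 15.6 w 0.0305
```

```bash
python3 - <<'E'
from push import *
p=home+R@np.array([-.0015,-.015])
for i in range(2):
    p=p+R@np.array([.0015,0]); go(p,.03); r.sleep(.2); F=st(p)
A,ci=snap('wrist','wp1');D,_=snap('side','dp1');S,_=snap('scene','sp1')
f=lambda X,u,v,w,h:cv2.resize(X[v:v+h,u:u+w],(400,300),interpolation=cv2.INTER_CUBIC)
cv2.imwrite('pics/p1.png',np.vstack([cv2.resize(A[120:345,130:430],(800,600),interpolation=cv2.INTER_CUBIC)[:300+0],np.hstack([f(S,210,170,120,90),f(D,220,190,120,90)])]))
E
```

```text
18.17 cmd [  0. -15.] act [ -3.2 -15.3] z 0.0617 F [-16.4  -3. ] 15.9 w 0.0309
 18.62 cmd [  1.5 -15. ] act [ -2.1 -15.6] z 0.0617 F [-18.5  -6.1] 19.6 w 0.0306
```

View pics/p1.png

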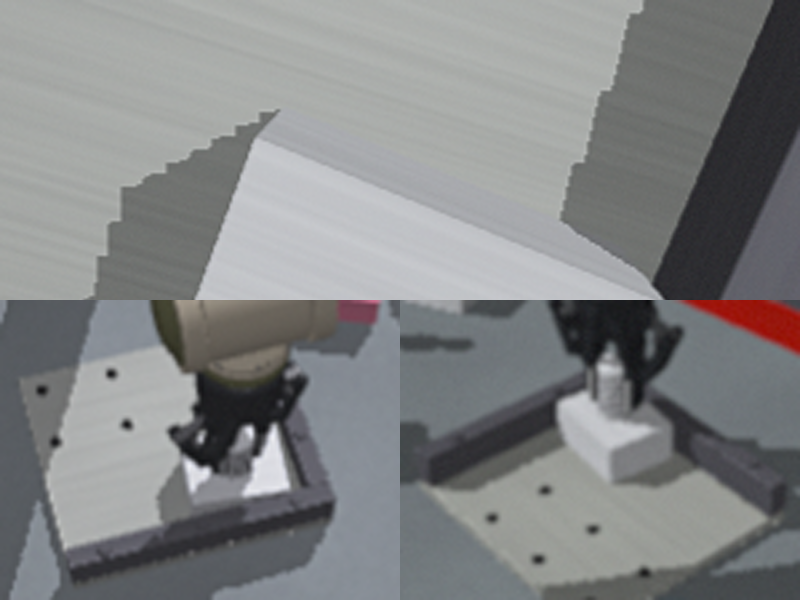

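```bash
python3 - <<'E'
from push import *
_,ci=load('wp1'); q=lambda x,y,z:onz(ci,130+x/2.6667,120+y/2.6667,z)
a,b=q(258,140,.052),q(665,298,.052);c,d=q(660,290,.012),q(775,0,.012)
print(np.linalg.norm(a-b),'block',np.arctan2(*(b-a)[[1,0]])-np.pi/2,'fence',np.arctan2(*(c-d)[[1,0]]))
# then push y
p=home+R@np.array([.0005,-.015])
go(p,.03);r.sleep(.2);st(p)
for i in range(16):
    p=p+R@np.array([0,.0015]); go(p,.03); r.sleep(.1); F=st(p)
    if F[1]<-12: break
E
```

```text
0.08781068965734895 block -0.22628606673513407 fence -0.11087126433501943
 19.22 cmd [  0.5 -15. ] act [ -2.2 -15.6] z 0.0617 F [-14.4  -3.9] 15.3 w 0.0305
 19.57 cmd [  0.5 -13.5] act [ -1.8 -14.8] z 0.0617 F [-14.   -7.5] 14.5 w 0.0306
 19.92 cmd [  0.5 -12. ] act [ -1.4 -13.6] z 0.0617 F [-12.1  -9.1] 14.4 w 0.0308
 20.27 cmd [  0.5 -10.5] act [ -1.  -12.1] z 0.0617 F [-9.8 -9.2] 12.4 w 0.0309
 20.62 cmd [ 0.5 -9. ] act [ -0.7 -10.5] z 0.0617 F [-8.9 -8.5] 11.2 w 0.0308
 20.97 cmd [ 0.5 -7.5] act [-0.4 -8.9] z 0.0617 F [-7.7 -7.3] 10.1 w 0.0306
 21.32 cmd [ 0.5 -6. ] act [-0.1 -7.3] z 0.0617 F [-6.  -7.9] 8.7 w 0.031
 21.67 cmd [ 0.5 -4.5] act [ 0.1 -5.7] z 0.0617 F [-5.5 -5.8] 9.6 w 0.0309
 22.02 cmd [ 0.5 -3. ] act [ 0.2 -4.2] z 0.0617 F [-4.8 -6.3] 8.3 w 0.0303
 22.37 cmd [ 0.5 -1.5] act [ 0.4 -2.6] z 0.0617 F [-3.5 -6.6] 7.5 w 0.0308
 22.72 cmd [0.5 0. ] act [ 0.5 -1.1] z 0.0617 F [-3.2 -6. ] 6.8 w 0.0308
 23.07 cmd [0.5 1.5] act [ 0.8 -0.6] z 0.0617 F [ -2.  -10.7] 6.1 w 0.0306
 23.42 cmd [0.5 3. ] act [ 0.8 -0.4] z 0.0618 F [ -3.2 -17. ] 7.2 w 0.0309
```

It squared itself while sliding, and the short fence is now met (force rises at y ≈ −0.5 mm). Re-press on x.

```bash
python3 - <<'E'
from push import *
p=home+R@np.array([.0005,.002]); go(p,.03)
for i in range(8):
    p=p+R@np.array([.001,0]); go(p,.03); r.sleep(.15); F=st(p)
    if F[0]<-14: break
r.sleep(.4);st(p);print(p)
A,ci=snap('wrist','wp2');D,_=snap('side','dp2');S,_=snap('scene','sp2')
f=lambda X,u,v,w,h:cv2.resize(X[v:v+h,u:u+w],(400,300),interpolation=cv2.INTER_CUBIC)
cv2.imwrite('pics/p2.png',np.vstack([cv2.resize(A[140:260,200:440],(800,400),interpolation=cv2.INTER_CUBIC)[:300],np.hstack([f(S,220,180,100,75),f(D,235,190,100,75)])]))
E
```

```text
24.07 cmd [1.5 2. ] act [ 0.9 -0.5] z 0.0617 F [ -6.9 -13.3] 10.2 w 0.0309
 24.47 cmd [2.5 2. ] act [ 1.1 -0.5] z 0.0617 F [ -9.7 -14.2] 12.4 w 0.0306
 24.87 cmd [3.5 2. ] act [ 1.4 -0.5] z 0.0618 F [-14.  -13.6] 14.2 w 0.0307
 25.27 cmd [3.5 2. ] act [ 1.4 -0.5] z 0.0618 F [-12.9 -13.4] 14.2 w 0.0309
[0.60265541 0.06146539]
```

View pics/p2.png

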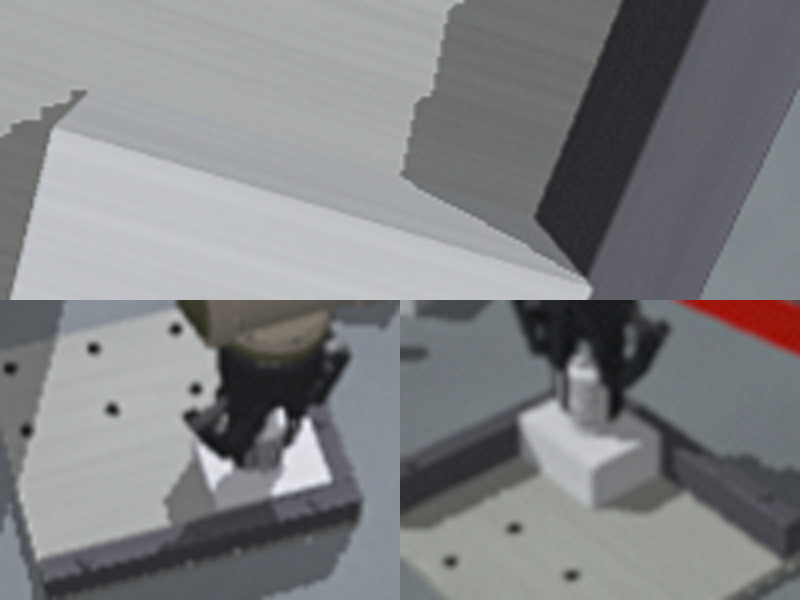

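```bash
python3 - <<'E'
from push import *
_,ci=load('wp2'); s=800/240; q=lambda x,y,z:onz(ci,200+x/s,140+y/s,z)
a,b=q(52,127,.052),q(590,287,.052)
for c,d,z in ((q(594,265,.048),q(707,0,.048),.048),(q(536,217,.012),q(625,0,.012),.012)):
  print(z,'fence',np.arctan2(*(c-d)[[1,0]]),c,d)
print(np.linalg.norm(a-b),'block',np.arctan2(*(b-a)[[1,0]])-np.pi/2, b)
l=q(52,127,.052);m=q(12,298,.052);print('block side',np.arctan2(*(m-l)[[1,0]]))
E
```

```text
0.048 fence -0.13891959178958016 [0.56897266 0.10762317 0.048     ] [0.52455032 0.11383431 0.048     ]
0.012 fence -0.14655931887790577 [0.57175388 0.1076613  0.012     ] [0.52765666 0.11417083 0.012     ]
0.08967838237776926 block -0.1440028891322498 [0.5715539  0.10637246 0.052     ]
block side -0.13394906135644746
```

The block's near face (−0.144 rad) agrees with the fence's direction (−0.139 and −0.147 rad), so it is square. Forces hold steady at about 13 N on each fence. Handing in.

```bash
python3 - <<'E'
from push import *
st(np.array([.60265541,.06146539])); r.finish_job(); o=r.observe(); print(o['t'],o['tcp_pos'],o['wrist_force'],o['grip_width'])
E
```

```text
25.42 cmd [3.5 2. ] act [ 1.4 -0.5] z 0.0618 F [-12.7 -14.6] 14.9 w 0.0308
the job is handed in; nothing more can be done
the job is handed in; nothing more can be done
```

I took the tall-handled arbor from the rack's middle slot and slid it fully into the block's bore. I then pushed the block into the corner and handed the job in at about 25.4 s, still gripping and pressing. No verdict is reported.

**Last checks:**
- **Arbor home:** it met a hard stop at TCP z 0.0616, the height expected for the shoulder on the block, and was at 0.0618 at the end.
- **Grip:** steady, with a finger opening of 31 mm.
- **Block square:** its face measured −0.144 rad against −0.139 and −0.147 rad for the short fence's edges.
- **Pressing:** wrist force was about 13 N towards the long fence, 14 N towards the short fence, and 15 N downward, steady.

**What disagreed:**
- **Wrist camera offset:** it showed the arbor about 2 mm to one side of prediction. I aligned arbor and bore relative to each other in the image instead.
- **Squareness mid-push:** after the first push, my eye read the block as square, but the measured angles showed it about 0.1 rad off. It squared itself as it slid towards the short fence.
- **Final position:** the bore stopped 1.4 mm and 0.5 mm from my camera-estimated target along the fixture's x and y, within the calibration error plus arm flex.

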